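# Pop the two-button lid of a tool case

### The arm

A 6-joint arm with a two-finger parallel gripper is mounted at the origin on the work surface. World frame = base frame: x ahead of the robot, y to its left, z up, the work surface at z = 0. Lengths are in m, angles in degrees, forces in N, time in s.
With the tool pointing down it reaches from about 0.4 to 0.825 m from the base axis. Payload 7 kg.
Tool frame: the origin (TCP) lies on the centre line of the jaws, within the pads' length; the fingertips stand 22 mm ahead of it and the grasp point (between the pads) lies 3 mm ahead of it; z points along the fingers, y is the line along which they close (so a half turn about z gives the same grasp; the last joint's range is limited). The gripper opens to 88 mm and grips with 3 to 60 N. Pads are 19 mm wide; open, the fingers measure 130 mm over their backs; the gripper's body (78 mm by 193 mm) begins 47 mm behind the grasp point.
Start: joints at [83.715, 20.546, 0.682, 0, -70.136, -16.507], TCP at [0.261, 0.622, 0.249] pointing down, gripper open.
Joint ranges: [-176.03, 176.03], [-82.01, 121.73], [-58.28, 71.71], [-173.87, 95.51], [-174.79, -0.11], [-173.66, 173.66]. Speed limits (degrees/s): [136.94, 136.94, 172.46, 180, 180, 180].

### API

Orientations are given as [roll, pitch, yaw] about the fixed x, y, z axes, in that order (R = Rz(yaw) Ry(pitch) Rx(roll)).
In Python, from plant import get_state, cams, r gives the robot as it stands.
- The arm moves only by the tool apply_moves, never from a script. Its argument "targets" is a list of rows, each an object with "dp": the shift along the world's x, y, z in m, a list of three; "yaw": the turn about the world's z in degrees. In form: [{"dp": [x, y, z], "yaw": yaw}, ...]. A call has 1 to 20 rows; each row is the pose to reach, as a shift and turn from the pose commanded when the call began; what a row does not reach only later rows make up. A row lasts 1/12 s, in which the tool goes at most 41.7 mm and 7.16 degrees, less where a joint would pass 70% of its speed; a pose out of reach is approached as far as the arm can. A call with a gripper value outside its range is refused whole. "grip" is the gripper command: -1 is fully open, 1 is shut, values between are in proportion, set as the call begins (left out, the last holds). The fingers move at their own pace and stop on an object; "squeeze" is the grip in N (left out, the last holds). Time passes only in rows, so rows that repeat a pose let the fingers close. It gives the time, the measured TCP pose, the force, the opening and the grip force at its end, in the units of the state.
- get_state(): the state, without advancing time (a new reading comes with each control period).
- cams.capture(name): name is "scene" or "side" or "wrist"; returns a dict with "image" (384x512x3 uint8, red, green, blue), "range_z" (384x512 float32, m along the optical axis (not along the pixel's ray), 0 where there is no reading), "fx", "fy", "cx", "cy" (pixels), "R" (3x3) and "t" (3): a world point X has camera coordinates R X + t; the wrist camera has in their place "T_tool_cam" (4x4, takes a point from camera to tool coordinates, whose origin is the TCP and whose axes are the flange's). Camera axes: x right, y down, z forward; pixel columns grow to the right and rows downward; lengths in m; the calibration is good to about 2 mm. A picture is of the moment at which its call begins: read the wrist's pose just before it.
- r.close_job(): hands the job in; it is judged then, once.
The state is a dict: "time_s": time; "joints": joint angles; "qd": joint speeds; "joint_torque": joint torques, N m; "tcp_pos": TCP position; "eef_rot": TCP orientation; "contact_force": force on the tool from outside, world axes, zero at the start; "moment": the same for the moment, N m; "gripper_width": finger opening in m; "gripper_force": force on a finger pad.
Only numpy, scipy, OpenCV 4.12 (cv2) and the standard library are available. Lean on these libraries where they do the work, as an engineer would, in place of code of your own. Each camera call takes 0.05 s, during which the arm holds its last target. There are 200 camera calls.

### The job

Open the tool case by its twin release: with one fingertip on each of the two push buttons on its front ledge, press both all the way down together and keep them down until the lid has sprung up to its stop by itself. Then let go of the buttons and move clear, leaving the lid standing ajar. Do not push, pry or lift the lid, and leave the tape measure, bin and tin where they are.

Things in the scene. Friction and masses are not known exactly. Their poses are not given: they have to be found in the camera images.
- case: Aluminium tool case with black corners, fixed, 300 deep (its x) x 400 wide (y) x 115 mm high. Origin: centre of its underside, on the bench; x points from the front ledge to the hinge side, z up. The ledge is flat, 115 mm high, from x = -150 to -50 mm. The lid covers the rest from x = -45 mm; shut, its top is 147 mm up and a 12 mm thick carrying handle on it reaches 171 mm.
- button_left_top (a point): Centre of the top face of the left (case +y) steel push button: 30 x 30 mm, 12 mm proud of the ledge, pressed straight down, its centre at x = -105, y = 30 mm of the case. The two are alike, centres 60 mm apart along the case's y, 30 mm gap between them. The point moves with the button.
- button_right_top (a point): The same for the right push button, at x = -105, y = -30 mm of the case.
- button_left (a joint): Travel of the left button in m: 0 up, 0.007 fully down. Spring: 1.5 N to start, 5 N fully down; it springs back when let go. Its catch is fully free only from about 0.0055 on.
- button_right (a joint): The same for the right button. Either catch alone keeps the lid shut; both must be down at once. If they are let go before the lid has tilted about 0.2 rad, a safety catch stops it part-open.
- lid: The lid, 190 deep x 400 wide x 32 mm, aluminium with a black rim. Origin: middle of its lower front edge; its z is straight up when shut and tilts with it. Once both catches are free a damped spring raises it slowly by itself, in 1 to 3 s, to a stop at 0.40 rad (front edge about 70 mm up); it turns away from the buttons about a hinge along the case's far edge and stays up.
- lid_edge (a point): Middle of the lid's top front edge: shut, 45 mm in front of the case's origin and 147 mm above it; about 217 mm above it at the stop. Moves with the lid.
- tape: Black tape measure, 55 x 32 x 55 mm, loose, standing on the ledge near its left (+y) end, 140 to 170 mm from the case's middle line. Origin at the centre of its underside. Leave alone.
- bin: Open orange plastic parts bin, 140 x 100 x 70 mm, loose on the bench beside the case. Origin at the centre of its underside. Leave alone.
- tin: Round tin, 84 mm across, 100 mm high, loose on the bench beside the case. Origin at the centre of its underside. Leave alone.

How it is judged (in metres and radians):
On the way, in this order (a step that is already met when the one before it is completed fails the run):
1. both buttons are down together under the fingers (value of joint each of button_left, button_right above 0.003 m and contact force between the fingers and case above 3 N), for 0.1 s.
2. the lid has sprung up to its stop while both buttons are still held down (value of joint each of button_left, button_right above 0.004 m and angle between lid's own z axis and vertical above 0.36 rad and contact force between the fingers and case above 3 N), for 0.1 s.
At the end, for the whole second after the job is handed in: The lid stands at its stop (tilted over 0.36 rad), both buttons are back up (under 2 mm), the tape measure is within 20 mm and the bin and tin within 30 mm of where they stood (angle between lid's own z axis and vertical above 0.36 rad and value of joint each of button_left, button_right below 0.002 m and distance of tape from where it was at the start of the episode below 0.02 m and distance of each of bin, tin from where it was at the start of the episode below 0.03 m); the robot touches nothing.
It fails at once if the lid is pushed, pried or lifted with the fingers (contact force between the fingers and lid above 8 N).
It fails at once if the tape measure is lifted or shifted (distance of tape from where it was at the start of the episode above 0.03 m).
It fails at once if the bin is lifted or shifted (distance of bin from where it was at the start of the episode above 0.04 m).
It fails at once if the tin is lifted or shifted (distance of tin from where it was at the start of the episode above 0.04 m).
It also fails if it takes over 35 s, if anything falls off the work surface, if the arm or the gripper's body presses on something with over 40 N, if the wrist force passes 120 N, or if a joint passes its speed limit or range.

## Working session

There is one attempt and no reset: what is moved stays moved. The work goes in short steps, Python scripts to look and compute and a tool call to move; the robot and the scene stay as the last step left them, time stands still between calls to the robot, and variables do not carry over. Pictures are saved under pics/ and viewed, at most 10 in all, crops included, and the job is handed in when it is done.

Besides the shell and the picture viewer there is one more tool, called after "Call:" in YAML: its name, and indented under it one key for each argument. apply_moves: Moves the arm, as the interface text tells. Its arguments: {"type":"object","properties":{"targets":{"type":"array","items":{"type":"object","properties":{"dp":{"type":"array","items":{"type":"number"}},"yaw":{"type":"number"}}}},"grip":{"type":"number"},"squeeze":{"type":"number"}},"required":["targets"]}

```bash
mkdir -p pics; cat > h.py <<'E'
import numpy as np, cv2
from plant import get_state, cams, r
def world(c,st=None):
    v,u=np.indices(c["range_z"].shape); z=c["range_z"]
    P=np.stack([(u-c["cx"])/c["fx"]*z,(v-c["cy"])/c["fy"]*z,z],-1)
    return (P-c["t"])@c["R"]
E
python3 - <<'E'
from h import *
s=get_state();print({k:np.round(v,3) for k,v in s.items()})
ims=[]
for n in("scene","side"):
    c=cams.capture(n);np.savez(n+".npz",**c);cv2.imwrite(f"pics/{n}.png",c["image"][:,:,::-1])
    print(n,c["R"],c["t"])
E
```

```text
{'time_s': np.float64(0.0), 'joints': array([ 8.3715e+01,  2.0593e+01,  6.3300e-01, -2.1000e-02, -7.0137e+01,
       -1.6507e+01]), 'qd': array([-0.082, -0.079, -0.008,  0.046,  0.079, -0.009]), 'joint_torque': array([ 1.0000e-03, -5.8273e+01,  2.9305e+01,  6.9980e+00,  7.0000e-03,
       -0.0000e+00]), 'tcp_pos': array([0.261, 0.622, 0.248]), 'eef_rot': array([ 1.79902e+02, -8.00000e-03, -2.27990e+01]), 'contact_force': array([ 0.888, -0.149,  0.412]), 'moment': array([0.015, 0.026, 0.036]), 'gripper_force': np.float64(0.0), 'gripper_width': np.float64(0.088)}
scene [[-0.56642564  0.82403726  0.01116174]
 [ 0.65832729  0.46058455 -0.59537136]
 [-0.49574911 -0.32988553 -0.80337311]] [ 0.26995513 -0.35736452  1.33281985]
side [[ 0.99904    -0.04095734  0.01554236]
 [-0.01599338 -0.67130845 -0.74100551]
 [ 0.04078333  0.74004558 -0.67131905]] [-0.57031301  0.13319303  1.33054789]
```

View pics/scene.png

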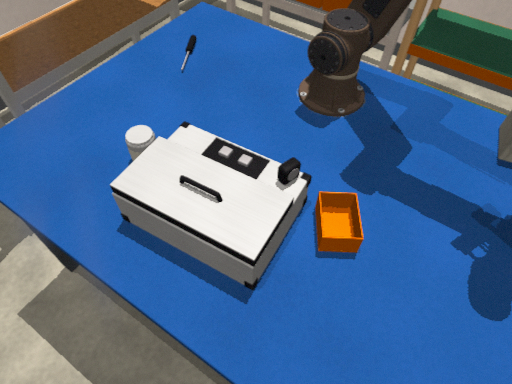

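View pics/side.png

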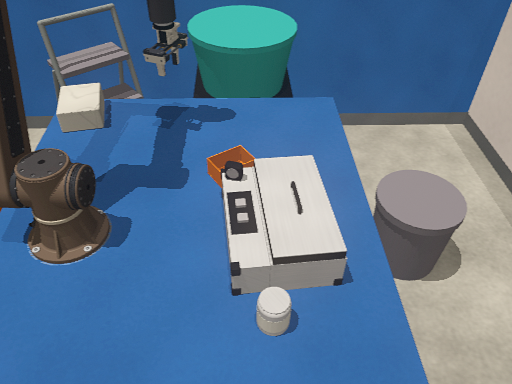

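Scene: the buttons are at about (225,152) and (245,160) on the black plate, with the tape at (289,171), bin at (339,222) and tin at (140,140). Side: the buttons are at about (240,203) and (242,217), with the tin at (273,310).

```bash
python3 - <<'E'
from h import *
for n,(x0,x1,y0,y1) in {"scene":(200,272,135,182),"side":(224,262,188,238)}.items():
    c=dict(np.load(n+".npz"));g=cv2.cvtColor(c["image"],cv2.COLOR_RGB2GRAY);W=world(c)
    roi=np.zeros_like(g);roi[y0:y1,x0:x1]=1
    dark=((g<70)&(roi>0)).astype(np.uint8)
    k,lab,stt,_=cv2.connectedComponentsWithStats(dark);b=1+np.argmax(stt[1:,4])
    hull=cv2.convexHull(np.argwhere(lab==b)[:,::-1].astype(np.int32))
    m=np.zeros_like(g);cv2.fillConvexPoly(m,hull,1)
    br=((g>110)&(m>0)).astype(np.uint8)
    def cast(u,v,z):
        d=c["R"].T@np.array([(u-c["cx"])/c["fx"],(v-c["cy"])/c["fy"],1]);o=-c["R"].T@c["t"]
        return o+d*(z-o[2])/d[2]
    k,lab2,st2,ce=cv2.connectedComponentsWithStats(br)
    print(n,"plate",cast(*cv2.minAreaRect(hull)[0],.115), "platerect",[cast(*p,.115)[:2].round(4) for p in cv2.boxPoints(cv2.minAreaRect(hull))])
    for i in range(1,k):
        if st2[i,4]>25:
            s=(lab2==i)&(W[...,2]>.12); print(st2[i],ce[i].round(1),"cast",cast(*ce[i],.127).round(4),"range",np.median(W[s],0).round(4),s.sum())
    # lid top points -> yaw and case centre
    lid=(W[...,2]>.14)&(W[...,2]<.153)&(g>150)&(c["range_z"]>0)
    p=W[lid][:,:2]; p=p[(p[:,0]>.3)&(p[:,0]<1)&(abs(p[:,1])<.5)].astype(np.float32);print("lid",cv2.minAreaRect(p))
    for nm,mm in {"bin":(c["image"][...,0]>150)&(c["image"][...,2]<60)&(W[...,0]>.3),}.items(): print(nm,W[mm].min(0),W[mm].max(0))
E
```

```text
scene plate [ 0.52456927 -0.03311602  0.115     ] platerect [array([ 0.5681, -0.1116]), array([ 0.4972, -0.1395]), array([0.4814, 0.0447]), array([0.5495, 0.0638])]
[219 146  14  10  94] [225.2 150.5] cast [ 0.527  -0.0628  0.127 ] range [ 0.5269 -0.0631  0.127 ] 94
[238 154  14  11  99] [244.7 159.1] cast [ 0.5221 -0.0027  0.127 ] range [ 0.5218 -0.0028  0.127 ] 99
lid ((0.6524012088775635, -0.023309946060180664), (0.24217143654823303, 0.40011900663375854), 4.852802276611328)
bin [ 0.34251285 -1.53564009 -0.14163371] [1.04891657 0.38182147 0.85497387]
side plate [ 0.5267941  -0.03720061  0.115     ] platerect [array([0.4836, 0.0458]), array([0.5604, 0.0557]), array([ 0.5662, -0.1129]), array([ 0.4966, -0.1207])]
[235 198  11  10  91] [240.1 202.1] cast [ 0.5227 -0.0089  0.127 ] range [ 0.5223 -0.0083  0.1263] 82
[237 213  12  10 101] [242.2 217.1] cast [ 0.5276 -0.0692  0.127 ] range [ 0.5271 -0.0691  0.1264] 92
lid ((0.6787203550338745, -0.02168436348438263), (0.1900774985551834, 0.4027058184146881), 5.042586803436279)
bin [ 4.11768220e-01 -9.18610978e-01  5.39653807e-04] [0.57415206 0.34992828 1.00078292]
```

Call:
apply_moves:
  targets:
    - {"dp":[0.0,0.0,0.03],"yaw":0}
    - {"dp":[0.013,-0.033,0.05],"yaw":7}
    - {"dp":[0.027,-0.068,0.05],"yaw":14}
    - {"dp":[0.041,-0.104,0.05],"yaw":21}
    - {"dp":[0.055,-0.14,0.05],"yaw":27.6}
    - {"dp":[0.069,-0.175,0.05],"yaw":27.6}
    - {"dp":[0.083,-0.21,0.05],"yaw":27.6}
    - {"dp":[0.097,-0.246,0.05],"yaw":27.6}
    - {"dp":[0.111,-0.281,0.05],"yaw":27.6}
    - {"dp":[0.125,-0.316,0.05],"yaw":27.6}
    - {"dp":[0.139,-0.351,0.05],"yaw":27.6}
    - {"dp":[0.153,-0.387,0.05],"yaw":27.6}
    - {"dp":[0.167,-0.422,0.05],"yaw":27.6}
    - {"dp":[0.181,-0.457,0.05],"yaw":27.6}
    - {"dp":[0.195,-0.493,0.05],"yaw":27.6}
    - {"dp":[0.209,-0.528,0.05],"yaw":27.6}
    - {"dp":[0.223,-0.563,0.05],"yaw":27.6}
    - {"dp":[0.237,-0.599,0.05],"yaw":27.6}
    - {"dp":[0.25,-0.63,0.05],"yaw":27.6}
    - {"dp":[0.26,-0.657,0.05],"yaw":27.6}
  grip: 0.07

```text
time_s: 1.77
tcp_pos: [0.5218, -0.037, 0.2983]
eef_rot: [180.0, 0.0, 4.8]
contact_force: [0.2, 2.4, -0.2]
gripper_width: 0.0408
gripper_force: 0.0
```

```bash
python3 - <<'E'
from h import *
from scipy.spatial.transform import Rotation as Ro
s=get_state();c=cams.capture("wrist");np.savez("wrist.npz",**c,p=s["tcp_pos"],e=s["eef_rot"])
cv2.imwrite("pics/wrist.png",c["image"][:,:,::-1])
print(s["tcp_pos"],s["eef_rot"],s["contact_force"]);T=c["T_tool_cam"];print(T.round(3))
R=Ro.from_euler("xyz",s["eef_rot"],degrees=True).as_matrix()
c["R"]=(R@T[:3,:3]).T; c["t"]=-c["R"]@(R@T[:3,3]+s["tcp_pos"])
W=world(c);z=W[...,2]
g=cv2.cvtColor(c["image"],cv2.COLOR_RGB2GRAY)
m=((z>.122)&(z<.132)&(g>90)).astype(np.uint8)
k,l,st,ce=cv2.connectedComponentsWithStats(m)
for i in range(1,k):
    if st[i,4]>200:
        q=W[l==i]; print(st[i],ce[i].round(1),np.median(q,0).round(4),cv2.minAreaRect(q[:,:2].astype(np.float32)))
E
```

```text
[ 0.52179045 -0.03700152  0.29827638] [1.79994302e+02 2.66250901e-02 4.76016623e+00] [ 0.18848162  2.35293938 -0.163091  ]
[[ 0.    -0.952 -0.306  0.083]
 [ 1.     0.     0.001  0.001]
 [-0.001 -0.306  0.952 -0.135]
 [ 0.     0.     0.     1.   ]]
[217 164  25  25 597] [229.3 176. ] [ 0.5224 -0.0064  0.1255] ((0.5216718316078186, -0.005872014909982681), (0.028966838493943214, 0.027973132207989693), 4.097193241119385)
[269 164  24  25 590] [280.5 176. ] [ 0.5271 -0.0655  0.1256] ((0.5267293453216553, -0.06583771854639053), (0.029270600527524948, 0.02734830230474472), 5.458487510681152)
```

View pics/wrist.png

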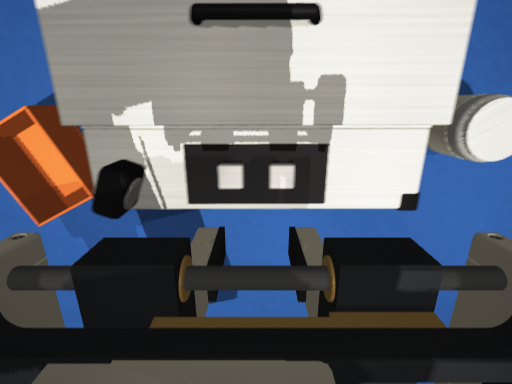

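Wrist: the buttons are at pixels (229,176) and (280,176), each about 29 mm square. Their midpoint is (0.524, -0.036) and the yaw is 4.8°, which agrees with the scene and side views. Next I descend to just above them.

Call:
apply_moves:
  targets:
    - {"dp":[0,-0.001,-0.03]}
    - {"dp":[0,-0.001,-0.07]}
    - {"dp":[0,-0.001,-0.105]}
    - {"dp":[0,-0.001,-0.125]}
    - {"dp":[0,-0.001,-0.138]}
    - {"dp":[0,-0.001,-0.14]}
    - {"dp":[0,-0.001,-0.14]}
    - {"dp":[0,-0.001,-0.14]}
    - {"dp":[0,-0.001,-0.14]}

```text
$.targets[0]: bad value
```

```bash
python3 - <<'E'
from h import *
s=get_state();print({k:np.round(s[k],4) for k in("tcp_pos","eef_rot","contact_force","gripper_width")})
c=cams.capture("side");a=c["image"][120:260,170:330,::-1];b=cams.capture("wrist")["image"][150:384,:,::-1]
cv2.imwrite("pics/near.png",np.vstack([cv2.resize(a,(512,330),interpolation=2),b]))
E
```

```text
{'tcp_pos': array([ 0.5228, -0.0398,  0.2979]), 'eef_rot': array([1.799142e+02, 7.610000e-02, 4.702700e+00]), 'contact_force': array([ 2.1098, -2.1723,  1.3597]), 'gripper_width': np.float64(0.0408)}
```

View pics/near.png

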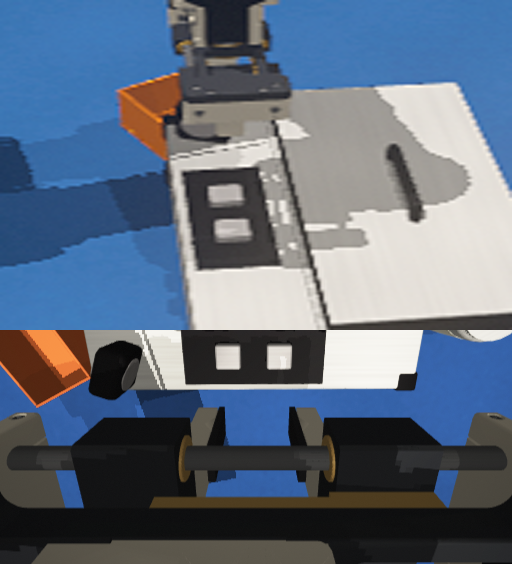

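The rows need a yaw value, so that move was refused. The picture shows the gripper still hovering, lined up with the two buttons (wrist crop, about 228 and 279). I send the descent again.

Call:
apply_moves:
  targets:
    - {"dp":[0,0,-0.03],"yaw":0}
    - {"dp":[0,0,-0.07],"yaw":0}
    - {"dp":[0,0,-0.105],"yaw":0}
    - {"dp":[0,0,-0.125],"yaw":0}
    - {"dp":[0,0,-0.136],"yaw":0}
    - {"dp":[0,0,-0.14],"yaw":0}
    - {"dp":[0,0,-0.14],"yaw":0}
    - {"dp":[0,0,-0.14],"yaw":0}
    - {"dp":[0,0,-0.14],"yaw":0}
    - {"dp":[0,0,-0.14],"yaw":0}
    - {"dp":[0,0,-0.14],"yaw":0}

```text
time_s: 2.83
tcp_pos: [0.5219, -0.0346, 0.1595]
eef_rot: [-180.0, -0.1, 4.8]
contact_force: [-0.5, -0.4, 0.4]
gripper_width: 0.0408
gripper_force: 0.0
```

```bash
python3 - <<'E'
from h import *
s=get_state();print({k:np.round(s[k],4) for k in("tcp_pos","eef_rot","contact_force","gripper_width")})
c=cams.capture("side");a=c["image"][130:250,190:310,::-1]
cv2.imwrite("pics/near2.png",cv2.resize(a,(600,600),interpolation=2))
E
```

```text
{'tcp_pos': array([ 0.5219, -0.0346,  0.1595]), 'eef_rot': array([-1.799814e+02, -9.730000e-02,  4.814100e+00]), 'contact_force': array([-0.4585, -0.4243,  0.4289]), 'gripper_width': np.float64(0.0408)}
```

View pics/near2.png

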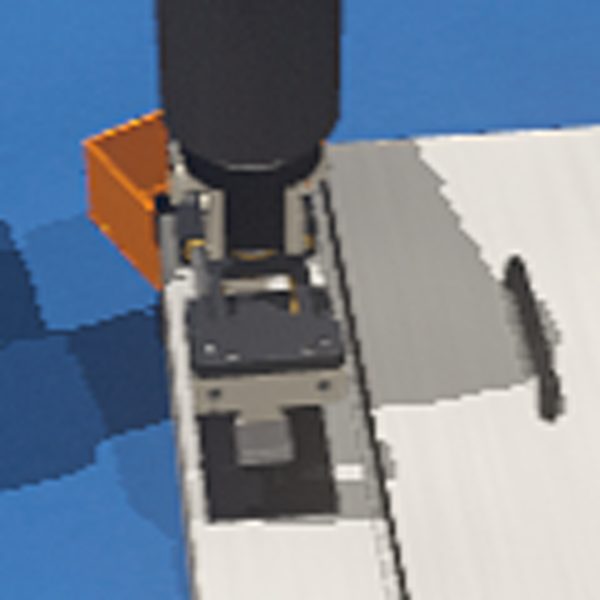

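The fingers are about 10 mm above the buttons, with the right one at pixel (265,440) under the near fingertip, and nothing is near the lid. Now I press.

Call:
apply_moves:
  targets:
    - {"dp":[-0.001,-0.001,-0.005],"yaw":0}
    - {"dp":[-0.001,-0.001,-0.009],"yaw":0}
    - {"dp":[-0.001,-0.001,-0.012],"yaw":0}
    - {"dp":[-0.001,-0.001,-0.014],"yaw":0}
    - {"dp":[-0.001,-0.001,-0.016],"yaw":0}
    - {"dp":[-0.001,-0.001,-0.0175],"yaw":0}
    - {"dp":[-0.001,-0.001,-0.0185],"yaw":0}
    - {"dp":[-0.001,-0.001,-0.0195],"yaw":0}
    - {"dp":[-0.001,-0.001,-0.0195],"yaw":0}
    - {"dp":[-0.001,-0.001,-0.0195],"yaw":0}
    - {"dp":[-0.001,-0.001,-0.0195],"yaw":0}

```text
time_s: 3.8
tcp_pos: [0.5205, -0.0359, 0.1421]
eef_rot: [180.0, -0.1, 4.9]
contact_force: [-14.1, 4.0, 33.6]
gripper_width: 0.0408
gripper_force: 16.5
```

Both buttons are at the bottom (tips at z = 0.120). I ease off slightly and hold.

Call:
apply_moves:
  targets:
    - {"dp":[0,0,0.0005],"yaw":0}
    - {"dp":[0,0,0.0005],"yaw":0}
    - {"dp":[0,0,0.0005],"yaw":0}
    - {"dp":[0,0,0.0005],"yaw":0}
    - {"dp":[0,0,0.0005],"yaw":0}
    - {"dp":[0,0,0.0005],"yaw":0}
    - {"dp":[0,0,0.0005],"yaw":0}
    - {"dp":[0,0,0.0005],"yaw":0}
    - {"dp":[0,0,0.0005],"yaw":0}
    - {"dp":[0,0,0.0005],"yaw":0}
    - {"dp":[0,0,0.0005],"yaw":0}
    - {"dp":[0,0,0.0005],"yaw":0}
    - {"dp":[0,0,0.0005],"yaw":0}
    - {"dp":[0,0,0.0005],"yaw":0}
    - {"dp":[0,0,0.0005],"yaw":0}
    - {"dp":[0,0,0.0005],"yaw":0}
    - {"dp":[0,0,0.0005],"yaw":0}
    - {"dp":[0,0,0.0005],"yaw":0}
    - {"dp":[0,0,0.0005],"yaw":0}
    - {"dp":[0,0,0.0005],"yaw":0}

```text
time_s: 5.47
tcp_pos: [0.5205, -0.0359, 0.1421]
eef_rot: [180.0, -0.1, 4.9]
contact_force: [-11.7, 3.6, 28.4]
gripper_width: 0.0409
gripper_force: 14.3
```

Call:
apply_moves:
  targets:
    - {"dp":[0,0,0],"yaw":0}
    - {"dp":[0,0,0],"yaw":0}
    - {"dp":[0,0,0],"yaw":0}
    - {"dp":[0,0,0],"yaw":0}
    - {"dp":[0,0,0],"yaw":0}
    - {"dp":[0,0,0],"yaw":0}
    - {"dp":[0,0,0],"yaw":0}
    - {"dp":[0,0,0],"yaw":0}
    - {"dp":[0,0,0],"yaw":0}
    - {"dp":[0,0,0],"yaw":0}
    - {"dp":[0,0,0],"yaw":0}
    - {"dp":[0,0,0],"yaw":0}
    - {"dp":[0,0,0],"yaw":0}
    - {"dp":[0,0,0],"yaw":0}
    - {"dp":[0,0,0],"yaw":0}
    - {"dp":[0,0,0],"yaw":0}
    - {"dp":[0,0,0],"yaw":0}
    - {"dp":[0,0,0],"yaw":0}
    - {"dp":[0,0,0],"yaw":0}
    - {"dp":[0,0,0],"yaw":0}

```text
time_s: 7.13
tcp_pos: [0.5205, -0.0359, 0.1421]
eef_rot: [180.0, -0.1, 4.9]
contact_force: [-11.4, 3.4, 28.3]
gripper_width: 0.0405
gripper_force: 14.3
```

```bash
python3 - <<'E'
from h import *
s=get_state();print(s["tcp_pos"],s["contact_force"],s["time_s"])
for n in("scene","side"):
    c=cams.capture(n);W=world(c);g=c["image"].min(-1)
    M=(W[...,0]>.57)&(W[...,0]<.85)&(abs(W[...,1]+.02)<.22)&(W[...,2]>.1)&(W[...,2]<.24)&(c["range_z"]>0)&(g>120)
    p=W[M];A=np.c_[p[:,:2],np.ones(len(p))]
    for _ in range(5):
        k=np.linalg.lstsq(A,p[:,2],rcond=None)[0];e=abs(A@k-p[:,2]);p=p[e<max(.006,np.percentile(e,70))];A=np.c_[p[:,:2],np.ones(len(p))]
    print(n,"lid tilt",np.arctan(np.hypot(*k[:2])),len(p),"zmax",np.percentile(p[:,2],99))
cv2.imwrite("pics/open.png",c["image"][...,::-1])
E
```

```text
[ 0.52051483 -0.03585464  0.14211471] [-11.36372043   3.38744349  28.29770216] 7.1333
scene lid tilt 0.3998691175764471 13041 zmax 0.21671163255236378
side lid tilt 0.3991062921045388 4346 zmax 0.21439028323406542
```

View pics/open.png

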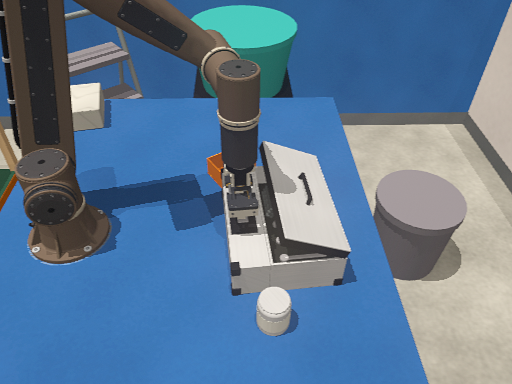

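The lid is up at its stop: tilt 0.40 rad, front edge at pixel (263,145) to (275,245), with the buttons still held down. I rise and move clear.

Call:
apply_moves:
  targets:
    - {"dp":[0,0,0.003],"yaw":0}
    - {"dp":[0,0,0.008],"yaw":0}
    - {"dp":[0,0,0.015],"yaw":0}
    - {"dp":[-0.005,0,0.03],"yaw":0}
    - {"dp":[-0.01,0,0.055],"yaw":0}
    - {"dp":[-0.02,0,0.085],"yaw":0}
    - {"dp":[-0.03,0,0.115],"yaw":0}
    - {"dp":[-0.04,0,0.14],"yaw":0}
    - {"dp":[-0.045,0,0.15],"yaw":0}
    - {"dp":[-0.045,0,0.15],"yaw":0}
    - {"dp":[-0.045,0,0.15],"yaw":0}
    - {"dp":[-0.045,0,0.15],"yaw":0}
    - {"dp":[-0.045,0,0.15],"yaw":0}
    - {"dp":[-0.045,0,0.15],"yaw":0}

```text
time_s: 8.4
tcp_pos: [0.4753, -0.0358, 0.2882]
eef_rot: [180.0, 0.1, 4.8]
contact_force: [0.0, 0.1, 0.0]
gripper_width: 0.0409
gripper_force: 0.0
```

```bash
python3 - <<'E'
from h import *
s=get_state();print(s["tcp_pos"],s["contact_force"],s["time_s"])
c=cams.capture("scene");cv2.imwrite("pics/end.png",c["image"][...,::-1])
W=world(c);g=c["image"].min(-1)
M=(W[...,0]>.55)&(W[...,0]<.85)&(abs(W[...,1]+.02)<.2)&(W[...,2]>.14)&(W[...,2]<.23)&(g>120)
p=W[M];k=np.linalg.lstsq(np.c_[p[:,:2],np.ones(len(p))],p[:,2],rcond=None)[0];print("tilt",np.arctan(np.hypot(*k[:2])))
print("button z",[np.median(W[v-2:v+3,u-2:u+3,2]) for u,v in((225,150),(245,159))])
E
```

```text
[ 0.47527268 -0.03582183  0.28823235] [0.04992054 0.12062572 0.03358185] 8.4
tilt 0.4001386279303993
button z [np.float64(0.1274153834658883), np.float64(0.12771745049877103)]
```

View pics/end.png

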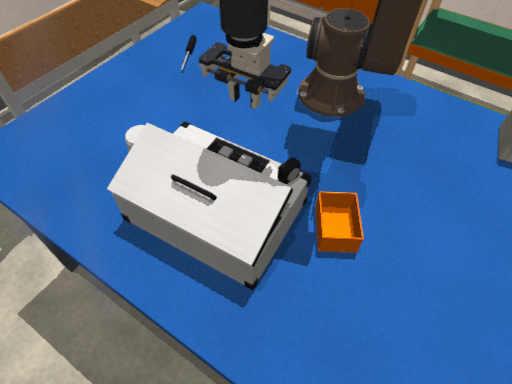

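The lid stands ajar, the buttons are back up at z = 0.127, and the tape (289,171), bin (339,222) and tin (136,135) have not moved. The arm is clear.

```bash
python3 -c "
from plant import r
print(r.close_job())"
```

```text
the job is handed in; nothing more can be done
None
```

The job is handed in, with no verdict returned: the lid sprang to its stop (about 0.40 rad) while both buttons were held down, the buttons came back up, the tape, bin and tin look unmoved, and the arm is clear.

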